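# Roll the trolley through the curing hood and brake it at the index

### The job

Send the rail trolley with its two ring cones rolling through the lamp hood by a push on the plate at its rear, then get ahead of it and brake it by the spring buffer at its front, so that it comes to rest with its pointer level with the index block. Do it in one run: once under the lamp it must not stop or turn back well before the index, and it must never reach the end stop. Both cones stay standing on it, the pliers, steel block and jar beside the line stay where they are, and you finish with the hand off the trolley.

Things in the scene. Friction and masses are not known exactly. Their poses are not given: they have to be found in the camera images.
- line: The curing line, fixed to the bench: an aluminium base plate 150 wide x 900 long x 12 mm thick with two level steel rails. Origin: centre of the plate's underside, below the middle of the hood. The trolley runs along the line's own +y (from the robot's right to its left); its +x points away from the robot.
- hood (a point): Middle of the flat top of the lamp hood, 200 mm above the bench: a fixed tunnel over the rails, 210 mm wide (line x) and 120 mm long (line y from -60 to +60 mm), closed at the sides, open at both ends. The trolley with its cones passes through freely (roof underside 149 mm up); a hand does not.
- end_stop (a point): Middle of the face of the end stop, 72 mm above the bench: an upright steel block 100 mm wide, 22 mm thick, top 95 mm above the bench, its face 428 mm along the line's +y from the line's origin. A lower block at line y = -425 mm closes the start end.
- trolley (a joint): Distance rolled from the start, m, along line +y; 0 and at rest at first. The trolley's centre starts between line y = -0.32 and -0.20; the free buffer bar meets the end stop with the centre at y = 0.345. Chassis 110 x 110 mm, wooden top 84 mm up. Rolling mass nominally 4.2 kg (-30 to +40 %), rolling resistance 0.035 N, drag 0.02 N s/m: it loses only about 0.009 m/s each second.
- push_plate (a point): Middle of the outer face of the steel push plate at the trolley's rear (-y) end, 85 mm above the bench. Plate 100 mm wide, from 44 to 100 mm above the bench; 61 mm behind the trolley's centre. Rigid.
- buffer_bar (a point): Middle of the outer face of the steel buffer bar at the trolley's front (+y) end, 85 mm above the bench. Bar 90 mm wide, 8 mm thick, from 48 to 98 mm above the bench; its face is 83 mm ahead of the trolley's centre when free. It is sprung towards the trolley: 300 N/m and 8 N s/m, stroke 16 mm, so the trolley bounces back off anything that stands still.
- pointer (a point): Middle of the brass pointer tab on the far (+x) side of the trolley, level with the trolley's centre along the rails; tab 30 mm long, 65 mm above the bench, with a dark line at its middle.
- index: Index block, dark steel 30 x 30 x 50 mm high with a white line across its top, clamped beside the base plate on the far (+x) side between hood and end stop; it does not move. Origin: centre of its underside. It marks the place: the pointer must have the same line y as this origin, which lies between 0.19 and 0.30 m.
- cone_a: Wooden ring cone with a silver ring, standing loose on the trolley's carrier block: foot 34 mm across, 47 mm high, 50 g. Origin: centre of its underside.
- cone_b: The second, equal ring cone on the trolley.
- pliers: Bystander: pliers with red grips, about 165 mm long, lying beyond the line at the right, to be left alone.
- bench_block: Bystander: steel bench block 100 x 100 x 38 mm, beyond the line, to be left alone.
- jar: Bystander: glass jar 56 mm across, 70 mm high, beyond the line, to be left alone.
There are look-alikes about, which are no part of the job. What is shaped like the cone_b but green, purple or red is not meant.

How it is judged (in metres and radians):
On the way, in this order (a step that is already met when the one before it is completed fails the run):
1. the whole trolley has come out of the hood on the far side (y of push_plate in the frame of line above 0.06 m), for 0.1 s.
2. the trolley stands with its pointer level with the index block (y of pointer in the frame of index between -0.012 and 0.012 m and velocity of joint trolley between -0.01 and 0.01 m/s), for 0.5 s.
At the end, for the whole second after the job is handed in: the trolley stands still (under 10 mm/s) beyond the hood with its pointer within 12 mm of the index block along the rails, both cones upright on its carrier block (within 0.2 rad), hand off (all of step 2 and angle between each of cone_a, cone_b's own z axis and vertical below 0.2 rad and height (world z) of each of cone_a, cone_b above 0.078 m); the robot touches nothing.
It fails at once if the trolley reaches the end stop (its centre comes within 3 mm of where the free buffer bar touches) (y of pointer in the frame of line above 0.342 m).
It fails at once if after going in under the lamp, the trolley stops or turns back more than 40 mm short of the index block (y of pointer in the frame of line above -0.02 m and y of pointer in the frame of index below -0.04 m and velocity of joint trolley below 0.005 m/s).
It fails at once if a ring cone tips over (angle between any of cone_a, cone_b's own z axis and vertical above 0.5 rad).
It fails at once if a bystander is shifted by more than 30 mm (distance of any of pliers, bench_block, jar from where it was at the start of the episode above 0.03 m).
It also fails if it takes over 40 s, if anything falls off the work surface, if the arm or the gripper's body presses on something with over 40 N, if the wrist force passes 120 N, or if a joint passes its speed limit or range.

### The arm

A 6-joint arm with a two-finger parallel gripper is mounted at the origin on the work surface. World frame = base frame: x ahead of the robot, y to its left, z up, the work surface at z = 0. Lengths are in mm, angles in degrees, forces in N, time in s.
With the tool pointing down it reaches from about 350 to 850 mm from the base axis. Payload 8.1 kg.
Tool frame: the origin (TCP) lies midway between the tips of the shut fingers; the grasp point (between the pads) lies 19 mm behind it (r.pinch_z is the distance from the TCP to the grasp point, in mm); z points along the fingers, y is the line along which they close (so a half turn about z gives the same grasp; the last joint's range is limited). The gripper opens to 85 mm and grips with 20 to 120 N. Pads are 22 mm wide; open, the fingers measure 114 mm over their backs; the gripper's body (76 mm by 85 mm) begins 54 mm behind the grasp point. The pads swing forward as they close: fully open they stand 13 mm farther back than shut.
Start: joints at [-74.049, 7.471, 85.268, -0, 87.261, -4.893], TCP at [213.517, -560.728, 210.492] pointing down, gripper open.
Joint ranges: [-169.43, 169.43], [-51.17, 129.36], [1.28, 143.12], [-76.62, 256.62], [0, 156.53], [-152.29, 152.29]. Speed limits (degrees/s): [136.94, 136.94, 159.86, 180, 180, 180].

### API

Orientations are given as [roll, pitch, yaw] about the fixed x, y, z axes, in that order (R = Rz(yaw) Ry(pitch) Rx(roll)).
In Python, from bench import r gives the robot as it stands.
- The arm moves only by the shell command python3 -m jog 'ROWS' [OPENING] [FORCE]. ROWS is JSON, one flat list of numbers, 6 for each row, row after row: the shift along the tool's x, y, z in m, then the turn, a rotation vector about the tool's x, y, z in rad. A call has 1 to 8 rows; each row is the pose to reach, as a shift and turn from the pose commanded when the call began, along the tool's axes at that moment; what a row does not reach only later rows make up. A row lasts 1/8 s, in which the tool goes at most 62.5 mm and 10.7 degrees, less where a joint would pass 70% of its speed; a pose out of reach is approached as far as the arm can. A call with a gripper value outside its range is refused whole. OPENING is the opening, from -1 (shut) to 1 (fully open), set as the call begins (- or left out, the last holds). The fingers move at their own pace and stop on an object; FORCE is the grip in N (left out, the last holds). Time passes only in rows, so rows that repeat a pose let the fingers close. It gives the time, the measured TCP pose, the force, the opening and the grip force at its end, in the units of the state.
- r.sense(): the state, without advancing time (a new reading comes with each control period).
- r.snapshot(name): name is "side" or "top" or "wrist"; returns a dict with "pixels" (420x560x3 uint8, red, green, blue), "range_z" (420x560 float32, mm along the optical axis (not along the pixel's ray), 0 where there is no reading), "K" (3x3 intrinsics, pixels), "rvec" (rotation vector, rad) and "tvec" (3), from world to camera coordinates, as OpenCV has them. Camera axes: x right, y down, z forward; pixel columns grow to the right and rows downward; lengths in mm; the calibration is good to about 2 mm. A picture is of the moment at which its call begins.
- r.hand_in(): hands the job in; it is judged then, once.
Trained networks look in a picture, given as the dict that the camera call returned (one of the last four; its "shot" number tells which), for a name from the list of things; names that differ only in an ending like _2 or _b are one class to them, and where a whole thing is asked for, a point or a joint stands for the part that bears it (a point fixed in the world has none). Each returns a list of dicts, best first, with "score" (0 to 1); they miss things now and then, are a little off and sometimes report something else, mostly with a low value. They report only what shows in the picture. A call takes as long as a camera call. They do not tell look-alikes from the thing itself.
- r.look_for(picture, target): "bbox" ([left, top, right, bottom] in pixels, round what is visible of it).
- r.outline_of(picture, target): "region" (420x560 bool, what is visible of it) and "bbox" ([left, top, right, bottom] in pixels, round what is visible of it).
The state is a dict: "time": time; "joint_pos": joint angles; "qd": joint speeds; "joint_efforts": joint torques, N m; "tool_pos": TCP position; "tcp_rot": TCP orientation; "ft_force": force on the tool from outside, world axes, zero at the start; "wrist_torque": the same for the moment, N m; "finger_gap": finger opening in mm; "grip_force": force on a finger pad.
Only numpy, scipy, OpenCV 4.12 (cv2) and the standard library are available. Lean on these libraries where they do the work, as an engineer would, in place of code of your own. Each camera call takes 0.05 s, during which the arm holds its last target. There are 200 camera calls.

## Working session

There is one attempt and no reset: what is moved stays moved. The work goes in short steps, Python scripts to look and compute and a shell command to move; the robot and the scene stay as the last step left them, time stands still between calls to the robot, and variables do not carry over. Pictures are saved under pics/ and viewed, at most 10 in all, crops included, and the job is handed in when it is done.

```bash
mkdir -p pics; ls; cat > h.py <<'E'
import numpy as np, cv2
from bench import r
def unproj(s,u,v,d=None):
    R,_=cv2.Rodrigues(np.array(s["rvec"],float)); t=np.array(s["tvec"],float).ravel()
    K=np.array(s["K"]); u=np.atleast_1d(u).astype(float); v=np.atleast_1d(v).astype(float)
    if d is None: d=s["range_z"][v.astype(int),u.astype(int)]
    p=np.stack([(u-K[0,2])/K[0,0]*d,(v-K[1,2])/K[1,1]*d,d*np.ones_like(u)])
    return (R.T@(p-t[:,None])).T
def onplane(s,u,v,z):
    a=unproj(s,u,v,1000.); R,_=cv2.Rodrigues(np.array(s["rvec"],float)); c=-(R.T@np.array(s["tvec"],float).ravel())
    k=(z-c[2])/(a[:,2]-c[2]); return c+(a-c)*k[:,None]
def cloud(s):
    v,u=np.mgrid[0:420,0:560]; p=unproj(s,u.ravel(),v.ravel()); p[s["range_z"].ravel()<=0]=np.nan
    return p.reshape(420,560,3)
def save(n,s): cv2.imwrite(f"pics/{n}.png",s["pixels"][...,::-1])
E
python3 - <<'E'
from h import *
import pickle
S={}
for n in("top","side"):
    s=r.snapshot(n); save(n+"1",s); S[n]=s
    for t in("line","hood","trolley","push_plate","buffer_bar","pointer","index","cone_a","end_stop"):
        try:print(n,t,[(np.round(b["bbox"]).tolist(),round(b["score"],2)) for b in r.look_for(s,t)][:3])
        except Exception as e: print(t,e)
pickle.dump(S,open("s.pkl","wb"))
st=r.sense();print(st)
E
```

```text
pics
top line [([148.0, 179.0, 444.0, 264.0], 0.68)]
top hood [([148.0, 182.0, 445.0, 261.0], 0.63)]
top trolley [([359.0, 197.0, 417.0, 242.0], 0.74)]
top push_plate [([359.0, 198.0, 413.0, 244.0], 0.66), ([200.0, 187.0, 210.0, 204.0], 0.66)]
top buffer_bar [([361.0, 206.0, 368.0, 237.0], 0.54), ([361.0, 196.0, 415.0, 242.0], 0.54)]
top pointer [([360.0, 200.0, 415.0, 238.0], 0.62)]
top index [([200.0, 190.0, 214.0, 204.0], 0.71)]
top cone_a [([382.0, 266.0, 394.0, 278.0], 0.68), ([382.0, 204.0, 393.0, 220.0], 0.46), ([356.0, 269.0, 369.0, 277.0], 0.45)]
top end_stop [([148.0, 183.0, 447.0, 265.0], 0.62)]
side line [([122.0, 142.0, 409.0, 412.0], 0.6), ([323.0, 175.0, 354.0, 204.0], 0.34)]
side hood [([124.0, 140.0, 406.0, 414.0], 0.74)]
side trolley [([324.0, 146.0, 386.0, 204.0], 0.79), ([243.0, 161.0, 274.0, 181.0], 0.27)]
side push_plate [([324.0, 147.0, 384.0, 204.0], 0.96)]
side buffer_bar [([322.0, 176.0, 356.0, 206.0], 0.78)]
side pointer [([324.0, 144.0, 386.0, 205.0], 0.7)]
side index [([168.0, 285.0, 185.0, 313.0], 0.88)]
side cone_a [([328.0, 138.0, 342.0, 154.0], 0.71), ([344.0, 155.0, 354.0, 170.0], 0.63), ([366.0, 157.0, 376.0, 176.0], 0.6)]
side end_stop [([125.0, 142.0, 409.0, 412.0], 0.7)]
{'time': 1.0, 'joint_pos': array([-7.40477043e+01,  7.46939312e+00,  8.52683083e+01, -3.39172656e-05,
        8.72601851e+01, -4.89326455e+00]), 'qd': array([-0.03206341,  0.0597639 , -0.00796082, -0.00525554, -0.00124147,
       -0.05890781]), 'joint_efforts': array([ 1.19490101e-04, -5.69339383e+01, -5.00871599e+01, -7.09718893e-05,
        1.42697481e-03,  1.56563334e-05]), 'tool_pos': array([ 213.53169215, -560.7288865 ,  210.5058442 ]), 'tcp_rot': array([1.79997897e+02, 2.14036901e-04, 2.08455618e+01]), 'ft_force': array([-1.01482649,  0.52675838,  1.22737665]), 'wrist_torque': array([ 0.01828217,  0.00554766, -0.00730039]), 'grip_force': 0.0, 'finger_gap': 85.737526822105}
```

View pics/top1.png

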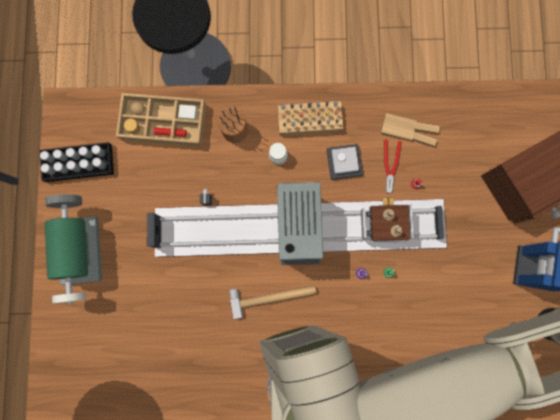

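View pics/side1.png

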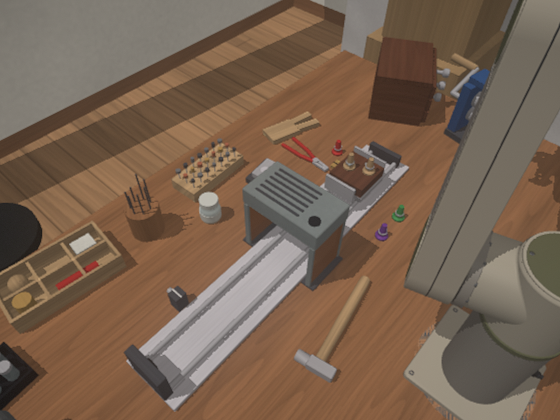

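The top view (image left = +y) shows the end stop at about (153,229), the hood at (300,222), the trolley at (390,222) with its pointer at (388,202), and the index at (206,198). The cones on the trolley are the ones meant. The green, purple and red look-alikes stand off the line. Next I fit the line frame from depth.

```bash
python3 - <<'E'
from h import *
import pickle
S=pickle.load(open("s.pkl","rb"))
s=S["top"]; P=cloud(s)
def reg(name,m):
    p=P[m]; 
    rr=cv2.minAreaRect(p[:,:2].astype(np.float32)); print(name,len(p),np.round(np.median(p,0),1),np.round(rr[0],1),np.round(rr[1],1),round(rr[2],2)); return rr
v,u=np.mgrid[0:420,0:560]
def box(l,t,rr,b): return (u>=l)&(u<=rr)&(v>=t)&(v<=b)
z=P[...,2]
reg("hood",box(270,175,330,270)&(abs(z-200)<7))
reg("stop",box(140,200,168,255)&(abs(z-95)<5))
reg("start",box(425,195,455,250)&(z>35))
reg("index",box(192,180,222,212)&(abs(z-50)<6))
print("start z",np.nanpercentile(z[205:240,432:445],[5,50,95]))
pl=box(140,170,460,270)&(abs(z-12)<5); reg("plate",pl)
# plate pts PCA edge
px=s["pixels"].astype(int)
tr=box(355,190,418,250)
reg("trolleytop",tr&(abs(z-84)<5)); reg("bars",tr&(z>88)&(z<104))
reg("pointer",box(380,190,398,206)&(abs(z-65)<6))
reg("above",tr&(z>108))
for t,(l,a,b,c) in dict(tr=(350,185,450,250),ix=(190,180,225,215)).items():
    cv2.imwrite(f"pics/{t}.png",cv2.resize(s["pixels"][a:c,l:b,::-1],None,fx=7 if t=='tr' else 10,fy=7 if t=='tr' else 10,interpolation=cv2.INTER_CUBIC))
a=cv2.imread("pics/tr.png");b=cv2.imread("pics/ix.png");b=cv2.resize(b,None,fx=.5,fy=.5)
c=np.zeros((a.shape[0]+b.shape[0],a.shape[1],3),np.uint8)
if c.shape[0]>600: pass
c[:a.shape[0]]=a; c[a.shape[0]:,:b.shape[1]]=b; c=c[:, :]; cv2.imwrite("pics/crop1.png",cv2.resize(c,None,fx=min(1,600/c.shape[0]),fy=min(1,600/c.shape[0])))
for y in (195,215,222,232):
    print(y,[ (x,int(z[y,x]) if z[y,x]==z[y,x] else -1) for x in range(356,446,3)])
E
```

```text
hood 3246 [481.9  20.4 200.5] [483.9  20.7] [209.7 120. ] 0.97
stop 230 [477.2 457.9  94.8] [476.5 458. ] [98.7 22.8] 0.74
start 233 [ 491.3 -401.5   50.4] [ 491.3 -396.2] [32.3 99.6] 89.54
index 84 [575.  308.4  50.5] [574.  309.3] [31.7 28.9] 89.01
start z [ 7.4151284  35.78067202 55.12789353]
plate 7635 [481.9 127.8  11.9] [507.2  16. ] [995.7 314.9] 89.12
trolleytop 1056 [ 487.8 -244.9   84. ] [ 488.5 -234.8] [104.7 140.2] 1.24
bars 404 [ 487.2 -247.5   93.3] [ 488.2 -237. ] [101.  145.2] 1.28
pointer 62 [ 553.3 -246.4   64.4] [ 552.6 -246.6] [28.  19.7] 87.46
above 73 [ 474.9 -254.2  126.1] [ 485.6 -249. ] [69.4 20.3] 25.79
195 [(356, 1), (359, -1), (362, 2), (365, 0), (368, 1), (371, -3), (374, -1), (377, -1), (380, -7), (383, 0), (386, 3), (389, 0), (392, -1), (395, 2), (398, 1), (401, 0), (404, 0), (407, 0), (410, 9), (413, 0), (416, 0), (419, 0), (422, -3), (425, 1), (428, 3), (431, 3), (434, 3), (437, -1), (440, -3), (443, 2)]
215 [(356, 14), (359, 12), (362, 93), (365, 74), (368, 71), (371, 83), (374, 85), (377, 86), (380, 87), (383, 82), (386, 105), (389, -1), (392, 105),
[... 155 characters left out ...]
(437, 56), (440, 58), (443, 15)]
222 [(356, 11), (359, 15), (362, 84), (365, 99), (368, 13), (371, 77), (374, 86), (377, 91), (380, 82), (383, 85), (386, 83), (389, 83), (392, 83), (395, 82), (398, 83), (401, 84), (404, 81), (407, 80), (410, 99), (413, 14), (416, 6), (419, 14), (422, 11), (425, 10), (428, 13), (431, 10), (434, 18), (437, 49), (440, 52), (443, 15)]
232 [(356, 11), (359, 11), (362, 75), (365, 96), (368, 69), (371, 72), (374, 82), (377, 79), (380, 84), (383, 81), (386, 84), (389, 83), (392, 90), (395, 105), (398, 115), (401, 92), (404, 82), (407, 87), (410, 89), (413, 3), (416, 13), (419, 11), (422, 10), (425, 10), (428, 8), (431, 6), (434, 13), (437, 40), (440, 48), (443, 53)]
```

View pics/crop1.png

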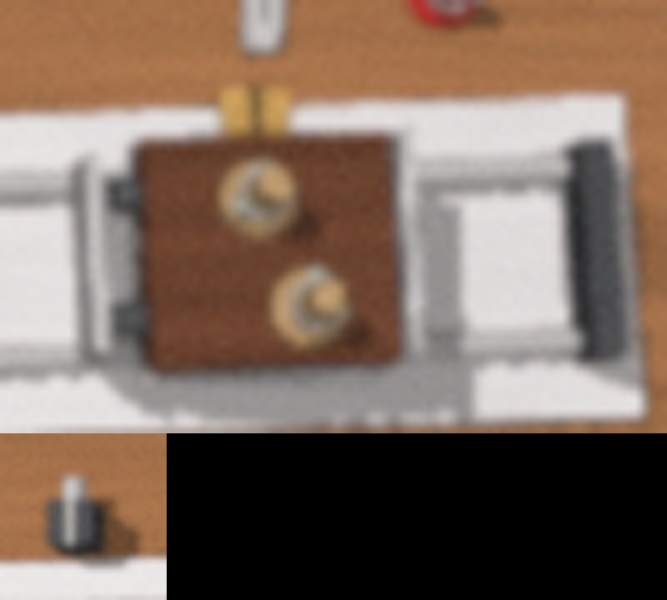

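The line's origin is at about (483.6, 20.7) with a yaw of 0.98°. The crop shows the pointer's dark line at world s ≈ -268.5 mm and the index at s ≈ +287 mm. The stop, hood, bar and plate sizes all match the description. I turn the tool so its x axis lies along the line (fingers' 22 mm side along the rails), shut the gripper and go behind the plate.

```bash
python3 -m jog '[0.025,-0.008,0,0,0,-0.15, 0.072,-0.022,0,0,0,-0.32, 0.122,-0.038,0,0,0,-0.5, 0.172,-0.053,0,0,0,-0.68, 0.222,-0.069,0,0,0,-0.86, 0.270,-0.084,0,0,0,-1.03, 0.312,-0.097,0,0,0,-1.16, 0.3352,-0.1039,0,0,0,-1.224]' -1
cat >> h.py <<'E'
O=np.array([483.6,20.7]); A=np.radians(.98); EY=np.array([-np.sin(A),np.cos(A)]); EX=np.array([np.cos(A),np.sin(A)])
def sl(p): p=np.asarray(p)[...,:2]-O; return np.stack([p@EX,p@EY],-1)
def state():
    q=r.sense(); print("t",round(q["time"],3),"line x,y",np.round(sl(q["tool_pos"]),1),"z",round(q["tool_pos"][2],1),"rot",np.round(q["tcp_rot"],1),"F",np.round(q["ft_force"],1),"gap",round(q["finger_gap"],1))
E
python3 -c "
from h import *
import pickle
state(); s=pickle.load(open('s.pkl','rb'))['top']
print('idx',sl(onplane(s,205.1,198.3,50)),'ptr',sl(onplane(s,388.55,201.5,65)))"
```

```text
time: 2.0
tool_pos: [491.5, -342.6, 210.5]
tcp_rot: [180.0, -0.0, 91.3]
ft_force: [-0.8, -1.3, -0.3]
finger_gap: 0.1
grip_force: 0.0
t 2.0 line x,y [   1.7 -363.4] z 210.5 rot [180.   -0.   91.3] F [-0.8 -1.3 -0.3] gap 0.1
idx [[ 92.62777974 282.79369841]] ptr [[  63.0490683  -271.58306618]]
```

```bash
python3 -m jog '[0,-0.001,0.03,0,0,0, 0,-0.001,0.075,0,0,0, 0,-0.001,0.12,0,0,0, 0,-0.001,0.142,0,0,0, 0,-0.001,0.145,0,0,0, 0,-0.001,0.145,0,0,0]'
python3 - <<'E'
from h import *
state(); s=r.snapshot("top"); save("t2",s); cv2.imwrite("pics/t2c.png",cv2.resize(s["pixels"][150:290,130:460,::-1],None,fx=2.4,fy=2.4))
st=r.snapshot("side"); cv2.imwrite("pics/s2c.png",cv2.resize(st["pixels"][110:260,280:450,::-1],None,fx=3.5,fy=3.5))
E
```

```text
time: 2.75
tool_pos: [489.3, -344.8, 66.5]
tcp_rot: [180.0, 0.0, 91.0]
ft_force: [0.1, 0.5, -0.1]
finger_gap: 0.2
grip_force: 0.0
t 2.75 line x,y [  -0.6 -365.5] z 66.5 rot [180.   0.  91.] F [ 0.1  0.5 -0.1] gap 0.2
```

View pics/s2c.png

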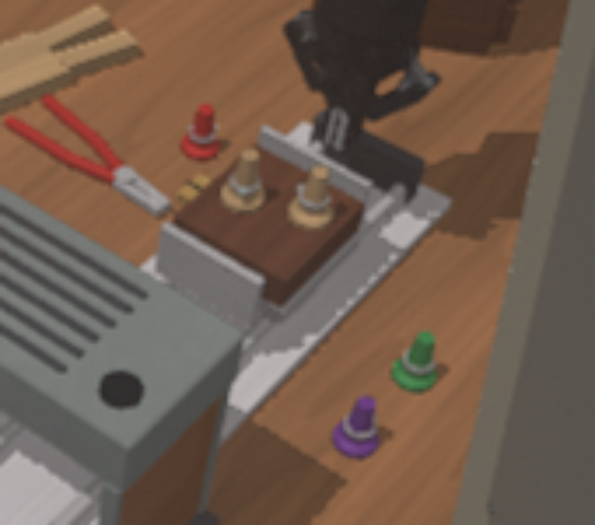

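View pics/t2c.png

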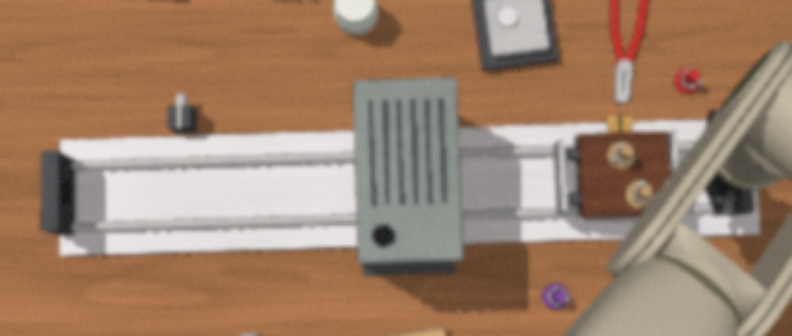

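```bash
python3 -m jog '[0.005,0,0.001,0,0,0, 0.010,0,0.001,0,0,0, 0.014,0,0.001,0,0,0, 0.018,0,0.001,0,0,0, 0.021,0,0.001,0,0,0, 0.024,0,0.001,0,0,0, 0.027,0,0.001,0,0,0, 0.031,0,0.001,0,0,0]' && python3 -c "
from h import *
state()"
```

```text
time: 3.85
tool_pos: [488.3, -313.2, 64.5]
tcp_rot: [180.0, -0.0, 91.0]
ft_force: [0.7, 0.1, -0.5]
finger_gap: -0.1
grip_force: 0.0
t 3.85 line x,y [  -1. -334.] z 64.5 rot [180.  -0.  91.] F [ 0.7  0.1 -0.5] gap -0.1
```

```bash
python3 -m jog '[0.005,0,0,0,0,0, 0.011,0,0,0,0,0, 0.019,0,0,0,0,0, 0.029,0,0,0,0,0, 0.041,0,0,0,0,0, 0.054,0,0,0,0,0, 0.069,0,0,0,0,0, 0.085,0,0,0,0,0]' && python3 -c "
from h import *
state()"
```

```text
time: 4.85
tool_pos: [486.8, -227.2, 64.5]
tcp_rot: [-180.0, -0.0, 91.0]
ft_force: [0.1, 0.0, -0.2]
finger_gap: -0.1
grip_force: 0.0
t 4.85 line x,y [  -1.  -247.9] z 64.5 rot [-180.   -0.   91.] F [ 0.1  0.  -0.2] gap -0.1
```

```bash
python3 -m jog '[0.016,0,0,0,0,0, 0.032,0,0,0,0,0, 0.048,0,0,0,0,0, 0.055,0,0,0,0,0, 0.057,0,-0.03,0,0,0, 0.06,0,-0.085,0,0,0, 0.08,0,-0.14,0,0,0, 0.115,0,-0.158,0,0,0]' && python3 - <<'E'
from h import *
import pickle
s=r.snapshot("top"); state(); pickle.dump((s,r.sense()["time"]),open("p3.pkl","wb")); save("t3",s)
P=cloud(s); q=P.reshape(-1,3); q=q[np.isfinite(q).all(1)]; l=sl(q)
m=(l[:,0]>57)&(l[:,0]<72)&(abs(q[:,2]-65)<10); 
print("pointer-ish",m.sum(),np.round(np.percentile(l[m,1],[2,50,98]),1) if m.any() else '')
m=(abs(l[:,0])<55)&(q[:,2]>55)&(q[:,2]<140)&(l[:,1]<-62)
print("trolley pts",m.sum(),np.round(np.percentile(l[m,1],[1,50,99]),1))
E
```

```text
time: 5.85
tool_pos: [486.8, -114.2, 227.3]
tcp_rot: [179.6, 0.2, 90.9]
ft_force: [0.4, 0.3, -0.6]
finger_gap: -0.1
grip_force: 0.0
t 5.9 line x,y [   1.2 -130.9] z 228.3 rot [179.6   0.   91. ] F [2.3 1.8 2. ] gap -0.2
pointer-ish 19 [-622.  -617.2 -612. ]
trolley pts 610 [-765.6 -631.8  -66.9]
```

View pics/t3.png

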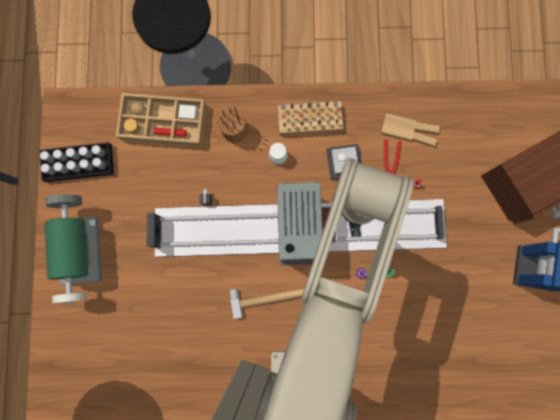

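```bash
python3 -m jog '[0.055,0,0,0,0,0, 0.115,0,0,0,0,0, 0.175,0,0,0,0,0, 0.235,0,0,0,0,0, 0.295,0,0,0,0,0, 0.355,0,0,0,0,0, 0.41,0,0.04,0,0,0, 0.453,0,0.095,0,0,0]' && cat > m.py <<'E'
from h import *
import pickle,glob,sys
n=sys.argv[1]
out=[]
for c in ("top","side"):
    t=r.sense()["time"]; s=r.snapshot(c); q=cloud(s).reshape(-1,3); pickle.dump((t,s),open(f"{n}{c}.pkl","wb")); save(n+c,s)
    q=q[np.isfinite(q).all(1)]; l=sl(q)
    tp=(abs(l[:,0])<38)&(abs(q[:,2]-84)<6)&(l[:,1]>62)&(l[:,1]<420)
    pt=(l[:,0]>58)&(l[:,0]<72)&(abs(q[:,2]-65)<8)&(l[:,1]>62)&(l[:,1]<420)
    f=lambda m: np.round(np.percentile(l[m,1],[1,10,50,90,99]),1).tolist() if m.sum()>5 else ''
    print(c,round(t,3),"top",tp.sum(),f(tp),"ptr",pt.sum(),f(pt))
state()
E
python3 m.py a
```

```text
time: 6.9
tool_pos: [478.1, 334.4, 137.8]
tcp_rot: [179.8, -0.1, 91.0]
ft_force: [1.1, 0.0, 0.3]
finger_gap: -0.0
grip_force: 0.0
top 6.9 top 474 [64.1, 73.4, 108.6, 132.4, 155.9] ptr 41 [66.2, 69.2, 78.6, 90.4, 93.7]
side 6.95 top 857 [63.2, 78.6, 116.6, 142.0, 170.0] ptr 53 [72.4, 75.6, 87.9, 101.0, 102.3]
t 7.0 line x,y [ -5.8 312.3] z 129.5 rot [-179.4    0.3   91.2] F [-0.6 -0.7  0.1] gap 0.2
```

```bash
python3 -m jog '[0,0.002,0.02,0,0,0, 0,0.002,0.045,0,0,0, 0,0.002,0.062,0,0,0, 0,0.002,0.066,0,0,0]' && python3 m.py b
```

```text
time: 7.5
tool_pos: [479.2, 330.5, 70.4]
tcp_rot: [-179.9, 0.0, 90.9]
ft_force: [0.0, -0.2, 0.4]
finger_gap: 0.0
grip_force: 0.0
top 7.5 top 750 [96.4, 103.2, 153.7, 197.6, 224.6] ptr 48 [135.3, 137.7, 149.0, 160.0, 163.3]
side 7.55 top 1201 [100.3, 110.7, 174.3, 208.7, 239.0] ptr 61 [141.7, 144.1, 156.6, 169.3, 171.2]
t 7.6 line x,y [  1.4 310.5] z 71.5 rot [180.   -0.   90.9] F [-0.1 -0.3 -0.6] gap -0.2
```

```bash
python3 -m jog '[0.001,0,0.003,0,0,0, 0.004,0,0.003,0,0,0, 0.009,0,0.003,0,0,0, 0.016,0,0.003,0,0,0, 0.0235,0,0.003,0,0,0, 0.0305,0,0.003,0,0,0, 0.0375,0,0.003,0,0,0, 0.0445,0,0.003,0,0,0]' && python3 -m jog '[0.007,0,0,0,0,0, 0.014,0,0,0,0,0, 0.022,0,0,0,0,0]'; python3 m.py c
```

```text
time: 8.6
tool_pos: [478.5, 376.9, 68.3]
tcp_rot: [-180.0, -0.0, 91.0]
ft_force: [-0.2, 1.6, -0.6]
finger_gap: -0.0
grip_force: 0.9
time: 8.98
tool_pos: [478.2, 398.3, 68.3]
tcp_rot: [-180.0, 0.0, 91.0]
ft_force: [0.4, -0.6, -0.5]
finger_gap: -0.4
grip_force: 0.0
top 8.975 top 757 [218.2, 232.9, 283.0, 325.8, 353.6] ptr 43 [264.6, 267.6, 277.9, 290.3, 293.5]
side 9.025 top 1472 [224.4, 232.1, 292.1, 328.4, 342.5] ptr 71 [265.3, 268.5, 280.7, 292.9, 294.8]
t 9.075 line x,y [  1.1 378.1] z 68.3 rot [180.  -0.  91.] F [-0.5  0.1  0.1] gap 0.2
```

```bash
python3 -m jog '[0.002,0,0,0,0,0]' >/dev/null; python3 m.py d; python3 - <<'E'
import pickle
from h import *
for c in("top","side"):
    t,s=pickle.load(open(f"d{c}.pkl","rb")); q=cloud(s).reshape(-1,3); q=q[np.isfinite(q).all(1)]; l=sl(q)
    m=(l[:,0]>76)&(l[:,0]<115)&(abs(q[:,2]-50)<6)&(l[:,1]>230)&(l[:,1]<340)
    print(c,m.sum(),np.percentile(l[m],[1,10,50,90,99],axis=0).round(1).T.tolist())
E
```

```text
top 9.2 top 741 [221.3, 235.4, 285.6, 328.5, 356.9] ptr 41 [268.3, 270.9, 280.9, 293.3, 296.5]
side 9.25 top 1475 [227.4, 235.5, 295.1, 331.3, 338.7] ptr 70 [268.5, 271.6, 283.6, 296.3, 298.3]
t 9.3 line x,y [  1.1 379.4] z 68.3 rot [-180.    0.   91.] F [ 0.2 -1.2 -0.8] gap -0.2
top 91 [[81.0, 81.8, 95.8, 106.8, 109.7], [271.5, 273.2, 285.2, 298.0, 301.6]]
side 100 [[78.2, 81.7, 90.1, 102.4, 108.5], [272.0, 274.0, 283.0, 295.5, 300.3]]
```

```bash
python3 -m jog '[0,0,0,0,0,0, 0.0004,0,0,0,0,0, 0.0009,0,0,0,0,0, 0.0014,0,0,0,0,0, 0.0019,0,0,0,0,0, 0.0024,0,0,0,0,0, 0.004,0,0,0,0,0, 0.007,0,0,0,0,0]' >/dev/null; python3 m.py e
```

```text
top 10.3 top 752 [227.6, 242.3, 293.5, 336.8, 363.6] ptr 42 [274.6, 277.1, 287.0, 299.2, 301.8]
side 10.35 top 1487 [233.0, 241.1, 300.2, 336.7, 344.2] ptr 68 [274.3, 278.1, 290.0, 302.7, 303.7]
t 10.4 line x,y [  1.  386.8] z 68.3 rot [180.  -0.  91.] F [-0.1 -0.8 -0.7] gap -0.1
```

```bash
python3 -m jog '[0.006,0,0,0,0,0, 0.01,0,-0.005,0,0,0, 0.01,0,-0.03,0,0,0, 0.01,0,-0.07,0,0,0, 0.01,0,-0.11,0,0,0, 0.01,0,-0.14,0,0,0, 0.01,0,-0.15,0,0,0, 0.01,0,-0.15,0,0,0]'; python3 m.py f
python3 -c "
import cv2,numpy as np
a=cv2.imread('pics/fside.png')[215:415,100:330]; cv2.imwrite('pics/fc.png',cv2.resize(a,None,fx=2.9,fy=2.9))"
```

```text
time: 11.4
tool_pos: [478.0, 417.4, 218.5]
tcp_rot: [180.0, -0.0, 91.0]
ft_force: [-0.8, -0.2, -0.9]
finger_gap: 0.2
grip_force: 0.0
top 11.4 top 767 [227.5, 242.5, 297.8, 339.5, 364.1] ptr 39 [274.6, 276.5, 289.0, 300.0, 302.7]
side 11.45 top 1534 [233.2, 241.2, 301.7, 338.7, 371.4] ptr 72 [274.6, 277.8, 290.5, 302.3, 303.8]
t 11.5 line x,y [3.00e-01 3.96e+02] z 216.3 rot [-1.799e+02  1.000e-01  9.100e+01] F [ 0.5  1.5 -0.3] gap 0.3
```

View pics/fc.png

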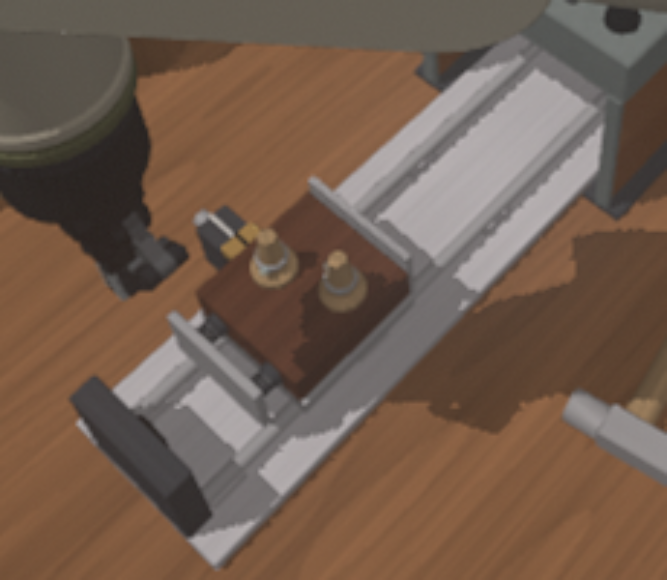

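The trolley is at rest with its pointer lined up with the index's white line, about +2 mm off. Both cones are standing and the hand is clear above.

```bash
python3 -m jog '[0,0,0,0,0,0, 0,0,0,0,0,0, 0,0,0,0,0,0, 0,0,0,0,0,0]' >/dev/null; python3 m.py g; python3 -c "
from bench import r
print(r.hand_in())"
```

```text
top 12.0 top 770 [227.4, 242.2, 294.8, 339.4, 364.0] ptr 42 [274.2, 277.2, 289.0, 301.7, 302.4]
side 12.05 top 1526 [233.2, 241.4, 301.7, 338.7, 371.5] ptr 68 [275.3, 277.9, 290.1, 302.0, 303.8]
t 12.1 line x,y [  1.1 396.4] z 218.3 rot [180.  -0.  91.] F [ 0.3  0.6 -0.8] gap -0.4
the job is handed in; nothing more can be done
None
```

The job is handed in (no verdict came back): the trolley ran through the hood in one go, was braked by its front buffer and stands with its pointer about 2 mm past the index by camera, both cones upright and the hand clear.

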